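Turn the barcode to the reader and hold its spring shutter open

ROBOT

A 7-joint arm with a two-finger parallel gripper is mounted at the origin on a cart in front of the work surface, level with it; the furniture and walls round the work are solid. World frame = base frame: x ahead of the robot, y to its left, z up, the work surface at z = 0. Lengths are in m, angles in rad, forces in N, time in s.
With the tool pointing down it reaches from about 0.4 to 0.875 m from the base axis. Payload 6.5 kg.
Tool frame: the origin (TCP) lies midway between the tips of the shut fingers; the grasp point (between the pads) lies 19 mm behind it; y points along the fingers, x is the direction in which the jaws open and shut, and the axes are right-handed (so a half turn about y gives the same grasp; the last joint's range is limited). The gripper opens to 85 mm and grips with 20 to 120 N. Pads are 22 mm wide; open, the fingers measure 114 mm over their backs; the gripper's body (76 mm by 85 mm) begins 54 mm behind the grasp point. The pads swing forward as they close: fully open they stand 13 mm farther back than shut.
Start: joints at [1.181, 0.536, -0.004, 1.538, 0.003, 1.067, -0.071], TCP at [0.207, -0.616, 0.231] pointing down, gripper open.
Joint ranges: [-2.7, 2.7], [-0.37, 2.16], [-1.27, 1.26], [0.24, 2.4], [-1.31, 4.45], [0.19, 1.91], [-2.76, 2.76]. Speed limits (rad/s): [2.39, 2.39, 3.14, 3.14, 3.14, 3.14, 3.14].

INTERFACE

Orientations are given as a unit quaternion [w, x, y, z].
In Python, from station import arm, observe, cams gives the robot as it stands. Calls block until the motion is done:
- arm.reach(position, orientation): joint-space move of the TCP to a pose.
- arm.move_linear(position, rot=None, v=0.15, stop_force=None): straight line of the TCP; rot=None keeps the orientation; v is the mean speed in m/s. With stop_force (N) it stops when the force on the tool has changed by that much, and returns True; else False.
- arm.goto_joints(angles): joint-space move.
- arm.grip(opening, f_grip=None): opening from 0.0 (shut) to 1.0 (fully open); f_grip is the grip in N (None keeps the last); returns when the fingers have stopped.
- arm.hold(seconds).
- arm.solve_ik(position, orientation): joint angles nearest the present ones, or None.
- observe(): the state.
- cams.grab_frame(name): name is "scene" or "top"; returns (picture, depth): 400x640x3 uint8, red, green, blue; 400x640 float32, m along the optical axis (not along the pixel's ray), 0 where there is no reading.
- cams.camera_params(name): a dict with "camera_matrix" (3x3 intrinsics, pixels), "origin" and "attitude" of the camera in the world. Camera axes: x right, y up, looking along -z (the intrinsics and any distortion apply to the point x, -y, -z); pixel columns grow to the right and rows downward; lengths in m; the calibration is good to about 2 mm. A picture is of the moment at which its call begins. camera_params takes no time and is no camera call.
A pose or a line that the arm cannot do raises arm.IKError and nothing moves.
- arm.sign_off(): hands the job in, once; it reports no verdict.
The state is a dict: "time_s": time; "qpos": joint angles; "qd": joint speeds; "effort": joint torques, N m; "ee_pos": TCP position; "tcp_rot": TCP orientation; "force": force on the tool from outside, world axes, zero at the start; "torque": the same for the moment, N m; "opening": opening from 0.0 (shut) to 1.0 (fully open).
Only numpy, scipy, OpenCV 4.12 (cv2) and the standard library are available. Lean on these libraries where they do the work, as an engineer would, in place of code of your own. Each camera call takes 0.05 s, during which the arm holds its last target. There are 200 camera calls.

TASK

The capped sample tube standing in the bench tube reader must be read: with the shutter still shut, turn the tube in its nest until its barcode faces the scanner window squarely, and let go of the tube, still fully seated. Then take the black knob, pull the reader's spring-return shutter out until its yellow pointer stands on the red line, and keep it there: finish while still holding the knob at the mark, because the spring shuts the shutter as soon as it is let go. Leave the petri dish, the blue marker and the dropper bottle beside the reader where they are.

Things in the scene. Friction and masses are not known exactly. Their poses are not given: they have to be found in the camera images.
- reader: Bench tube reader, heavy, fixed: dark grey base plate 180 x 150 mm, top 16 mm above the bench; on its left half a light grey scanner housing (x -60 to 80, y 7 to 75 mm, top at 94 mm), on its right half the tube nest. Origin: centre of the underside, on the bench. x points away from the operator (the shutter pulls out to -x), y from the tube to the window, z up.
- sample_tube: Loose capped sample tube, 40 g, 114 mm high, in the nest: body 28.4 mm wide, round red cap 34 mm wide from 101 to 114 mm: grip it by the cap from above. Origin: centre of its foot; z up; x points out through the middle of the barcode. A white line on the cap, centre to rim, lies over the barcode. The barcode starts turned from the window by 0.7 rad up to half a turn, either way.
- nest (a point): Centre of the nest's floor, 20 mm above the bench, at reader x 0, y -35 mm, where the tube's foot rests: aluminium block 46 mm square, top 46 mm above the bench, round hole 30.2 mm wide and 26 mm deep. The tube turns freely in it with 0.9 mm play all round; its cap's top is then 134 mm above the bench.
- barcode (a point): Middle of the barcode on the tube: a white label 44 mm high with black bars, 14.5 mm from the tube's axis and 50 mm above its foot.
- scanner_window (a point): Middle of the dark red scanner window, 20 x 38 mm, on the housing's right side, 67 mm above the bench; it looks along the reader's -y, straight at the tube's axis 40 mm away. The shut shutter covers it.
- shutter (a joint): How far the shutter is pulled out (m), along the reader's -x: 0 shut, 0.060 at its end stop. A spring pulls it back, 3.2 N at 0 and 6.8 N at the mark, plus slight friction. At 0.040 the pointer is on the red line and the shutter's aperture, 28 mm wide, clears the 20 mm window; further out it covers it again.
- shutter_knob: Upright round black pull knob in front of the housing, 21 to 22 mm wide from 10 to 34 mm above its origin, top at 38 mm. Origin: foot of its stem, on top of the pull bar (8 mm wide), 48 mm above the bench; shut, it stands at reader x -120, y +1 mm, 60 mm clear of the housing. It spins on its stem. Grip it from above, about 26 mm above its origin.
- shutter_pointer (a point): Tip region of the yellow pointer, 3 mm wide, that moves with the shutter over the white scale on top of the housing.
- open_mark (a point): The point on the red line, 2.6 mm wide, on the white scale on top of the housing where the pointer must stand; the line runs along the reader's y. Fixed to the reader; with the shutter shut it is 40 mm nearer the front than the pointer.
- petri_dish: Loose round petri dish, 84 mm wide, 16 mm high, on the bench right of the reader; origin under its centre.
- blue_marker: Loose blue marker pen, 140 x 12 x 14 mm, lying on the bench left of the reader's front; origin under its middle; long along its own y.
- dropper_bottle: Loose small white dropper bottle with orange cap, 26 mm wide, 83 mm high, on the bench left of the reader; origin under its centre.
Things that resemble listed ones, but are neither listed nor needed, are in the scene too. Leave any green or turquoise look-alike of the sample_tube alone.

How it is judged:
On the way:
1. the tube stands seated and let go with its barcode facing the scanner window, the shutter still shut (angle between the x axis of sample_tube and the y axis of reader, either way round below 0.26 rad and y of barcode in the frame of reader above -0.028 m and z of sample_tube in the frame of reader between 0.015 and 0.025 m and horizontal distance between sample_tube and nest below 0.006 m and angle between sample_tube's own z axis and vertical below 0.14 rad and contact force between the fingers and sample_tube below 0.3 N and value of joint shutter below 0.006 m), for 0.2 s.
At the end, for the whole second after the job is handed in: The fingers hold the knob (more than 2 N) with the shutter standing 40 mm out, within 4 mm (pointer on the red line); the tube stands seated and upright in the nest, untouched, its barcode facing the window within 15 degrees (angle between the x axis of sample_tube and the y axis of reader, either way round below 0.26 rad and y of barcode in the frame of reader above -0.028 m and z of sample_tube in the frame of reader between 0.015 and 0.025 m and horizontal distance between sample_tube and nest below 0.006 m and angle between sample_tube's own z axis and vertical below 0.14 rad and contact force between the fingers and sample_tube below 0.3 N and value of joint shutter between 0.036 and 0.044 m and velocity of joint shutter between -0.01 and 0.01 m/s and contact force between the fingers and shutter_knob above 2 N); the arm keeps its last pose, push and grip.
It fails at once if the shutter is opened more than 10 mm while the barcode does not face the window (value of joint shutter above 0.01 m and not (angle between the x axis of sample_tube and the y axis of reader, either way round below 0.26 rad and y of barcode in the frame of reader above -0.028 m)).
It fails at once if a bystander (petri dish, blue marker, dropper bottle) is moved more than 3 cm (distance of any of petri_dish, blue_marker, dropper_bottle from where it was at the start of the episode above 0.03 m).
It also fails if it takes over 61 s, if anything falls off the work surface, if the arm or the gripper's body presses on something with over 40 N, if the wrist force passes 120 N, or if a joint passes its speed limit or range.

## Working session

There is one attempt and no reset: what is moved stays moved. The work goes in short steps, each a Python script; the robot and the scene stay as the last script left them, time stands still between calls to the robot, and variables do not carry over. Pictures are saved under pics/ and viewed, about 8 in all and at most 12, crops included, and the job is handed in when it is done.

```bash
ls; mkdir -p pics; cat > h.py <<'E'
import numpy as np, cv2
from station import arm, observe, cams
from scipy.spatial.transform import Rotation as R
def cp(n):
    p=cams.camera_params(n); a=np.array(p["attitude"],float)
    Rm=a if a.shape==(3,3) else R.from_quat(np.r_[a[1:],a[0]]).as_matrix()
    return np.array(p["camera_matrix"]),np.array(p["origin"]),Rm,p
def ray(n,u,v):
    K,o,Rm,p=cp(n); d=p.get("distortion")
    x,y=cv2.undistortPoints(np.array([[[u,v]]],float),K,None if d is None else np.array(d)).ravel()
    return o,Rm@np.array([x,-y,-1])
def onz(n,u,v,z):
    o,d=ray(n,u,v); return o+d*(z-o[2])/d[2]
def proj(n,P):
    K,o,Rm,p=cp(n); c=Rm.T@(np.array(P)-o); c=c*[1,-1,-1]; q=K@c; return q[:2]/q[2]
def grab(n,f):
    im,d=cams.grab_frame(n); cv2.imwrite("pics/"+f,im[:,:,::-1]); return im,d
E
python3 - <<'E'
from h import *
for n in("scene","top"):
    im,d=grab(n,n+"0.png"); np.savez("pics/"+n+"0.npz",im=im,d=d); print(n,cams.camera_params(n))
print(observe())
a=cv2.imread("pics/scene0.png");b=cv2.imread("pics/top0.png")
cv2.imwrite("pics/both.png",cv2.resize(np.vstack([a,b]),(480,600)))
E
```

```text
pics
scene {'camera_matrix': array([[498.45103716,   0.        , 314.39234817],
       [  0.        , 498.45103716, 198.26237914],
       [  0.        ,   0.        ,   1.        ]]), 'origin': array([0.08174712, 0.20871104, 0.59384534]), 'attitude': array([-0.34445717, -0.18540647,  0.42659952,  0.81546707])}
top {'camera_matrix': array([[482.37122822,   0.        , 331.86341674],
       [  0.        , 482.37122822, 193.69354498],
       [  0.        ,   0.        ,   1.        ]]), 'origin': array([ 0.44103791, -0.31012864,  1.03881252]), 'attitude': array([ 0.71246496,  0.06963729, -0.0506158 , -0.69640676])}
{'time_s': 0.1, 'qpos': array([ 1.18078428,  0.53710112, -0.004412  ,  1.53875123,  0.0026098 ,
        1.06731201, -0.07119237]), 'qd': array([ 0.00081907, -0.00115226, -0.00119836, -0.00191173,  0.0008589 ,
       -0.00078556, -0.00016667]), 'effort': array([ 2.28480465e-03, -5.84566140e+01,  1.05179183e+00, -2.59777254e+01,
        1.26149433e-02,  4.55044050e-03, -2.42433521e-05]), 'ee_pos': array([ 0.20660871, -0.61569689,  0.23050302]), 'tcp_rot': array([ 0.57435562, -0.57379069,  0.41331973, -0.41236715]), 'force': array([0.28999552, 0.96128137, 0.13215038]), 'torque': array([-0.03832111, -0.02483393,  0.0245292 ]), 'opening': 1.0002702704413513}
```

View pics/scene0.png

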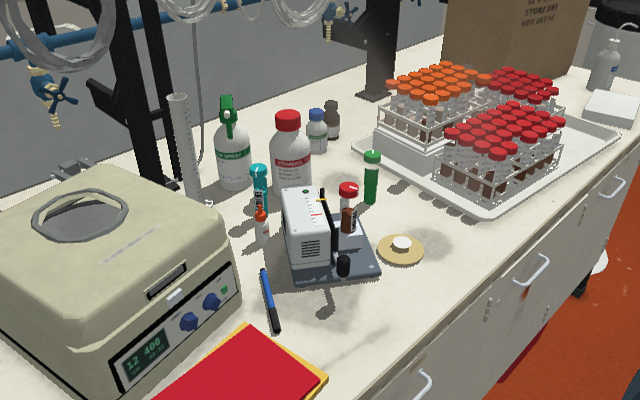

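View pics/top0.png

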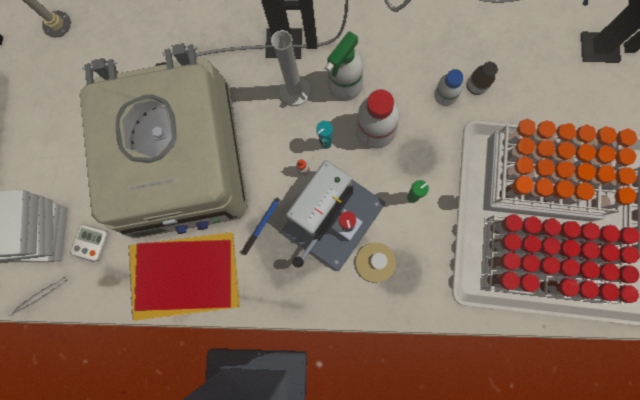

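```bash
python3 - <<'E'
from h import *
t=np.load("pics/top0.npz")["im"]; s=np.load("pics/scene0.npz")["im"]
a=cv2.resize(t[150:290,270:400],None,fx=3,fy=3,interpolation=cv2.INTER_CUBIC)
b=cv2.resize(s[170:290,270:390],None,fx=3.5,fy=3.5,interpolation=cv2.INTER_CUBIC)
cv2.imwrite("pics/crop1.png",np.hstack([a,b])[:,:,::-1]) if a.shape[0]==b.shape[0] else print(a.shape,b.shape)
def mask(im,n,x0,y0,x1,y1,h,smin=110,vmin=50):
    H=cv2.cvtColor(im,cv2.COLOR_RGB2HSV); m=cv2.inRange(H,(h[0],smin,vmin),(h[1],255,255))
    if h[0]==0: m|=cv2.inRange(H,(172,smin,vmin),(180,255,255))
    r=np.zeros_like(m); r[y0:y1,x0:x1]=m[y0:y1,x0:x1]
    k,l,st,c=cv2.connectedComponentsWithStats(r); 
    for i in range(1,k):
        if st[i,4]>4: print(n,h,c[i].round(1),st[i])
mask(t,"top",270,150,400,290,(0,8)); mask(t,"top",270,150,400,290,(20,35))
mask(s,"scene",280,170,390,290,(0,8)); mask(s,"scene",280,170,390,290,(20,35),150)
# dark knob, base
for n,im,bx in(("top",t,(285,245,315,275)),("scene",s,(325,245,360,285))):
    g=im.max(2); r=np.zeros_like(g); x0,y0,x1,y1=bx; r[y0:y1,x0:x1]=(g[y0:y1,x0:x1]<35)
    k,l,st,c=cv2.connectedComponentsWithStats(r)
    for i in range(1,k):
        if st[i,4]>15: print(n,"dark",c[i].round(1),st[i])
E
```

```text
top (0, 8) [301.1 164.1] [297 160   9  10  69]
top (0, 8) [347.1 219.1] [339 211  17  18 215]
top (20, 35) [337.7 199.8] [333 197   9   6  21]
scene (0, 8) [347.7 189.6] [339 182  20  17 254]
scene (0, 8) [316.5 214. ] [313 214   8   1   8]
scene (20, 35) [321.5 199. ] [316 198  10   3  20]
scene dark [333.2 252.1] [331 245   7  20  71]
scene dark [342.3 267.6] [337 256  13  21 187]
```

View pics/crop1.png

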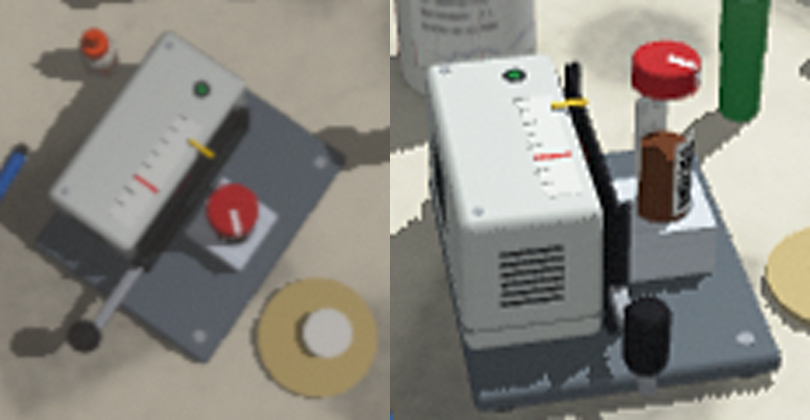

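```bash
cat > m.py <<'E'
from h import *
def measure(t,s):
    out=[]
    for n,im,c,r in(("top",t,(347,220),14),("scene",s,(348,190),14)):
        H=cv2.cvtColor(im,cv2.COLOR_RGB2HSV)
        red=cv2.inRange(H,(0,110,50),(8,255,255))|cv2.inRange(H,(172,110,50),(180,255,255))
        z=np.zeros_like(red); cv2.circle(z,c,r,255,-1); red&=z
        red=cv2.morphologyEx(red,cv2.MORPH_OPEN,np.ones((2,2),np.uint8))
        cn=max(cv2.findContours(red,0,2)[0],key=cv2.contourArea); hull=cv2.convexHull(cn)
        hm=cv2.drawContours(np.zeros_like(red),[hull],-1,255,-1)
        # rectify cap plane pixels
        v,u=np.nonzero(hm); w=np.array([onz(n,a,b,.134)[:2] for a,b in zip(u,v)])
        wt=np.clip((im[v,u,1].astype(float)-90)/120,0,1)
        P=(w*wt[:,None]).sum(0)/wt.sum()
        C=w.mean(0)  # biased by cap's side
        out.append((n,C,P,wt.sum()))
    return out
E
python3 - <<'E'
from m import *
t=np.load("pics/top0.npz")["im"]; s=np.load("pics/scene0.npz")["im"]
for o in measure(t,s): print(o)
f=lambda x,y:(x/3+270,y/3+150)
k=onz("top",*f(84,336),.086); c=onz("top",*f(232,211),.134)
print("knob",k,"cap",c)
ks=onz("scene",270+648/3.5,170+310/3.5,.086);cs=onz("scene",270+668/3.5-390/3.5,170+60/3.5,.134); ks=onz("scene",270+(648-390)/3.5,170+308/3.5,.086)
print("scene knob",ks,"cap",cs)
yaw=lambda k,c:np.arctan2(*(c-k)[1::-1])-np.arctan2(-36,120)
print(yaw(k,c),yaw(ks,cs))
hc=[onz("top",*f(*p),.094) for p in((167,32),(245,88),(130,258),(52,195))]
for p in hc: print(p[:2])
d=hc[0]-hc[3]; print(np.arctan2(d[1],d[0])); d=hc[1]-hc[2]; print(np.arctan2(d[1],d[0]))
print("mark",onz("top",318.7,211.3,.0945),"ptr",onz("top",337,199.7,.096))
E
```

```text
('top', array([ 0.54568321, -0.3156988 ]), array([ 0.54091044, -0.32027325]), np.float64(13.616666666666667))
('scene', array([ 0.54105805, -0.30892634]), array([ 0.53470303, -0.31534235]), np.float64(27.375))
knob [ 0.4673729  -0.21932835  0.086     ] cap [ 0.54603285 -0.31416835  0.134     ]
scene knob [ 0.46814388 -0.21998418  0.086     ] cap [ 0.54745105 -0.31643075  0.134     ]
-0.586929236317125 -0.5911533929514304
[ 0.67039348 -0.26842261]
[ 0.63312158 -0.32138884]
[ 0.51834008 -0.24834228]
[ 0.55866114 -0.19556442]
-0.5778345277347674
-0.5667527037245258
mark [ 0.56730926 -0.25745606  0.0945    ] ptr [ 0.59103197 -0.29310203  0.096     ]
```

```bash
python3 - <<'E'
from m import *
t=np.load("pics/top0.npz")["im"]; s=np.load("pics/scene0.npz")["im"]
np.set_printoptions(linewidth=200)
print("top G, rows 211-229 cols 338-357");print(t[211:230,338:358,1]); print("scene G rows 181-200 cols 338-360");print(s[181:201,338:361,1])
c=np.array([.5467,-.3153])
for n,pts in(("top",[(349,228)]),("scene",[(270+308/3.5,170+67/3.5),(270+280/3.5,170+57/3.5)])):
    for p in pts:
        w=onz(n,*p,.134)[:2]-c; print(n,w,np.degrees(np.arctan2(w[1],w[0])))
E
```

```text
top G, rows 211-229 cols 338-357
[[ 51  50  70  76  95 110 115 105  82  65  63  67  73  86  90  92  93  91  90  91]
 [ 48  51  63  75  89  82  70  61  49  49  47  48  56  63  75  86  88  92  91  90]
 [ 50  50  54  61  58  57  50  48  47  45  46  46  44  49  57  68  84  91  91  91]
 [ 52  58  51  47  47  47  46  47  46  45  47  46  46  47  47  51  69  85  89  91]
 [ 57  55  48  44  44  44  45  45  46  47  46  48  46  48  44  48  55  77  90  92]
 [ 70  67  54  44  44  44  44  46  46  47  46  49  50  51  49  50  53  70  89  93]
 [ 81  71  49  44  44  43  46  46  47  43  45  46  44  49  47  48  54  82 114 108]
 [ 72  58  45  44  41  45  44  44  45  46  44  49  45  47  47  47  49  72 133 145]
 [ 67  52  46  47  44  45  44  47  53  71  67  52  50  49  46  48  48  67 140 164]
 [ 70  48  46  42  43  44  43  49  95 146 135  82  50  47  45  47  48  70 141 171]
 [ 73  54  46  43  48  44  46  49  82 158 153  93  50  48  48  49  49  69 138 168]
 [ 75  54  42  44  45  45  46  45  72 155 164 109  56  44  46  47  51  81 141 165]
 [ 88  63  46  44  44  42  45  44  58 123 169 129  65  46  45  47  59 1
[... 1897 characters left out ...]
 28  24  24  26  21  25  26  27  24  27  23  23  15  26  93 198 224 221]
 [221 222 185  92  20  24  21  25  23  26  25  24  26  22  22  22  23  62  78 170 230 224 223]
 [221 223 218 178  72  67  53  29  29  21  19  19  12  16  39  63 100 164 171 233 228 225 224]
 [221 223 176 132 134 134 110  71  72  61  70  99 124 121 139 166 204 235 233 229 227 225 225]
 [224 225 127 128 124 122 131 118 121 127 141 200 240 236 234 234 231 230 228 227 228 227 227]
 [228 227 109 122 119 124 133 116 116 129 138 194 234 230 229 228 231 230 229 230 229 231 232]]
top [-0.0150776  -0.00228027] -171.40002751320972
scene [-0.01342544 -0.00681966] -153.0710074991958
scene [ 0.00186081 -0.00374594] -63.58393890624267
```

```bash
python3 - <<'E'
from h import *
for n,p,q in(("top",(347.4,220),(348.7,226)),("scene",(349.9,186.1),(355.8,188.1))):
    a=onz(n,*p,.134);b=onz(n,*q,.134);d=b-a;print(n,a[:2],b[:2],np.degrees(np.arctan2(d[1],d[0])))
print(proj("top",[.5467,-.3153,.134]))
# candidate grasp poses
def q(yaw): # tool down, tool x axis at yaw
    return (R.from_euler('z',yaw)*R.from_euler('x',np.pi))
def Q(yaw): r=q(yaw).as_quat(); return np.r_[r[3],r[:3]]
o=observe(); r=R.from_quat(np.r_[o["tcp_rot"][1:],o["tcp_rot"][0]]).as_matrix(); print(r.round(2))
for z in(.14,.25):
  for d in range(-180,181,20):
    j=arm.solve_ik([.5467,-.3153,z],Q(np.radians(d)));print(z,d,None if j is None else np.round(j,2))
for d in range(-180,181,30):
    j=arm.solve_ik([.467,-.22,.065],Q(np.radians(d)));print("k",d,None if j is None else np.round(j,2))
E
```

```text
top [ 0.546667   -0.31428161] [ 0.53537955 -0.31694531] -166.72181364379324
scene [ 0.54906683 -0.31934663] [ 0.53797638 -0.32185987] -167.23169036974988
[347.94085531 219.99441979]
[[ 0.32 -0.    0.95]
 [-0.95  0.    0.32]
 [-0.   -1.   -0.  ]]
0.14 -180 None
0.14 -160 None
0.14 -140 None
0.14 -120 None
0.14 -100 None
0.14 -80 None
0.14 -60 None
0.14 -40 [-0.17  1.33  0.36  1.19  0.76  1.8  -0.89]
0.14 -20 [-0.29  1.22  0.33  1.53  0.97  1.52 -1.06]
0.14 0 [-0.45  1.18  0.42  1.84  1.22  1.25 -1.31]
0.14 20 [-0.45  1.16  0.38  2.11  1.68  1.23 -1.7 ]
0.14 40 [ 0.14  1.11 -0.1   2.29  2.34  1.82 -1.7 ]
0.14 60 [ 0.01  1.25  0.35  2.39  2.74  1.89 -2.06]
0.14 80 [ 0.74  1.12 -0.    2.3   3.73  1.8  -1.42]
0.14 100 [ 0.63  1.15  0.35  2.11  4.09  1.89 -1.68]
0.14 120 [ 1.42  1.2  -0.54  1.8  -1.29  1.12 -1.88]
0.14 140 [ 1.1   1.19 -0.18  1.51 -1.2   1.57 -2.06]
0.14 160 [ 1.16  1.34 -0.47  1.16 -0.77  1.7  -2.35]
0.14 180 None
0.25 -180 None
0.25 -160 None
0.25 -140 None
0.25 -120 None
0.25 -100 None
0.25 -80 None
0.25 -60 None
0.25 -40 [-0.13  1.13  0.27  1.27  0.88  1.89 -0.84]
0.25
[... 247 characters left out ...]
0.94  0.54  2.21  4.09  1.89 -1.87]
0.25 120 [ 1.54  1.04 -0.72  1.87 -1.25  1.04 -2.05]
0.25 140 [ 1.04  0.99 -0.1   1.58 -1.28  1.66 -2.14]
0.25 160 [ 1.13  1.15 -0.41  1.24 -0.89  1.77 -2.4 ]
0.25 180 None
k -180 [ 1.04  1.41 -0.4   1.21 -0.56  1.8  -2.19]
k -150 None
k -120 None
k -90 None
k -60 [-0.42  1.64  0.89  1.14  0.02  1.87 -0.67]
k -30 [-0.33  1.32  0.22  1.51  0.75  1.66 -1.2 ]
k 0 [-0.21  1.25 -0.14  1.89  1.31  1.71 -1.6 ]
k 30 [-0.17  1.33 -0.18  2.24  1.79  1.85 -1.93]
k 60 None
k 90 [ 1.09  1.39 -0.18  2.32  4.19  1.7  -0.99]
k 120 [ 1.55  1.36 -0.54  1.99 -1.23  1.02 -1.6 ]
k 150 [ 0.79  1.3   0.23  1.64 -1.28  1.85 -1.71]
k 180 [ 1.04  1.41 -0.4   1.21 -0.56  1.8  -2.19]
```

```bash
cat >> h.py <<'E'
def Q(yaw):
    c,s=np.cos(yaw),np.sin(yaw); r=R.from_matrix(np.array([[c,0,-s],[s,0,c],[0,-1,0]])).as_quat(); return np.r_[r[3],r[:3]]
TUBE=np.array([.5467,-.3153]); KNOB=np.array([.4677,-.2197]); YAW=-.585
E
python3 - <<'E'
from h import *
for nm,p in(("tube",[*TUBE,.11]),("tubehi",[*TUBE,.2]),("knob",[*KNOB,.055]),("knob40",[KNOB[0]-.04*np.cos(YAW),KNOB[1]-.04*np.sin(YAW),.055])):
  for d in range(-180,180,20):
    j=arm.solve_ik(p,Q(np.radians(d)));print(nm,d,None if j is None else np.round(j,2))
E
```

```text
tube -180 [ 0.23  0.67  0.32  1.69 -0.26  0.82 -2.48]
tube -160 [ 0.28  0.66  0.24  1.69 -0.2   0.82 -2.18]
tube -140 [ 0.34  0.65  0.16  1.68 -0.13  0.82 -1.88]
tube -120 [ 0.4   0.65  0.08  1.68 -0.06  0.81 -1.59]
tube -100 [ 0.45  0.65  0.    1.68 -0.    0.82 -1.29]
tube -80 [ 0.49  0.65 -0.06  1.67  0.05  0.82 -0.98]
tube -60 [ 0.54  0.65 -0.13  1.67  0.1   0.83 -0.68]
tube -40 [ 0.59  0.66 -0.19  1.67  0.16  0.83 -0.37]
tube -20 [ 0.63  0.66 -0.26  1.66  0.21  0.84 -0.07]
tube 0 [ 0.68  0.67 -0.33  1.66  0.27  0.85  0.24]
tube 20 [ 0.72  0.68 -0.39  1.66  0.32  0.86  0.55]
tube 40 [ 0.78  0.7  -0.47  1.66  0.39  0.88  0.85]
tube 60 [ 0.82  0.71 -0.54  1.65  0.45  0.9   1.16]
tube 80 [ 0.86  0.73 -0.6   1.65  0.5   0.92  1.47]
tube 100 [ 0.91  0.75 -0.68  1.65  0.56  0.94  1.77]
tube 120 [ 1.13  0.94 -1.08  1.63  0.9   1.14  1.9 ]
tube 140 [ 1.13  0.94 -1.08  1.63  0.9   1.14  2.25]
tube 160 [-0.21  0.96  1.08  1.72 -0.96  1.09 -2.3 ]
tubehi -180 [ 0.24  0.55  0.3   1.63 -0.19  0.99 -2.54]
tubehi -160 [ 0.3   0.54  0.22  1.63 -0.14  0.98 -2.23]
tubehi -140 [ 0.35  0.54  0.14  1.6
[... 2083 characters left out ...]
80 [ 0.43  0.54 -0.12  2.09  0.13  0.51 -1.18]
knob40 -60 [ 0.48  0.55 -0.18  2.09  0.19  0.52 -0.89]
knob40 -40 [ 0.53  0.55 -0.24  2.09  0.25  0.53 -0.59]
knob40 -20 [ 0.58  0.56 -0.31  2.08  0.31  0.54 -0.3 ]
knob40 0 [ 0.63  0.57 -0.37  2.08  0.38  0.56 -0.01]
knob40 20 [ 0.68  0.58 -0.43  2.08  0.44  0.57  0.29]
knob40 40 [ 0.72  0.59 -0.48  2.07  0.49  0.59  0.6 ]
knob40 60 [ 0.74  0.6  -0.5   2.07  0.51  0.59  0.93]
knob40 80 [ 0.77  0.61 -0.54  2.07  0.54  0.61  1.24]
knob40 100 [ 0.83  0.63 -0.62  2.07  0.61  0.63  1.53]
knob40 120 [ 1.15  0.85 -1.08  2.05  1.01  0.9   1.57]
knob40 140 [ 1.15  0.85 -1.08  2.05  1.01  0.9   1.92]
knob40 160 [-0.45  0.9   1.08  2.14 -1.12  0.87 -2.14]
```

```bash
python3 - <<'E'
from h import *
y0=np.radians(50)
arm.reach([*TUBE,.2],Q(y0)); arm.grip(.7,20)
print(arm.move_linear([*TUBE,.110],v=.08,stop_force=10)); o=observe(); print(o["time_s"],o["ee_pos"],o["force"])
arm.grip(0,20); o=observe(); print("closed",o["opening"],o["ee_pos"],o["force"],o["torque"])
im,d=grab("scene","g1.png"); im2,_=grab("top","g1t.png")
a=cv2.resize(im[120:290,260:430],(400,400));b=cv2.resize(im2[150:290,270:410],(400,400)); cv2.imwrite("pics/g1c.png",np.hstack([a,b])[:,:,::-1])
E
```

```text
False
3.425 [ 0.54713352 -0.31549628  0.1106231 ] [-0.14006096  0.56543878 -0.0746598 ]
closed 0.38505708331287747 [ 0.54706766 -0.31544498  0.1105297 ] [ 0.33240933 -1.14753788  2.2302911 ] [-0.02588586 -0.01928758 -0.00543051]
```

View pics/g1c.png

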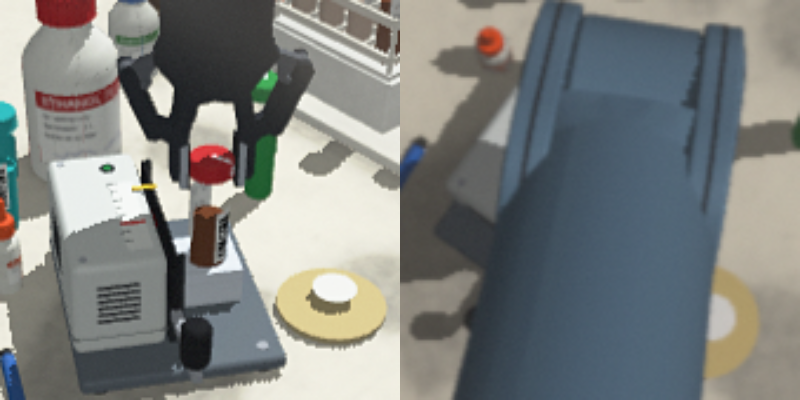

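The image shows the gripper pads on the red cap (scene crop, about (215,165)). The tube is still seated, and the opening matches 33 mm. Next I turn it.

```bash
python3 - <<'E'
from h import *
p=[*TUBE,.110]
for d in np.linspace(50,50-136.6,6)[1:]:
    arm.move_linear(p,rot=Q(np.radians(d)),v=.05)
o=observe(); print(o["time_s"],o["ee_pos"],o["force"],o["torque"],o["opening"])
arm.grip(.7); arm.hold(.2); arm.move_linear([*TUBE,.2],v=.12)
o=observe(); print(o["time_s"],o["qpos"])
arm.reach([.40,-.12,.25],Q(np.radians(-90)))
im,d=grab("scene","r1.png"); im2,_=grab("top","r1t.png"); np.savez("pics/r1.npz",s=im,t=im2)
print(observe()["time_s"])
a=cv2.resize(im[170:290,270:390],(400,400));b=cv2.resize(im2[150:290,270:410],(400,400)); cv2.imwrite("pics/r1c.png",np.hstack([a,b])[:,:,::-1])
E
```

```text
6.9917 [ 0.54748547 -0.31450582  0.11043193] [0.56050379 1.0489179  5.84484377] [ 0.58860283 -0.12681997 -0.01112894] 0.38768666792741535
8.4667 [ 0.38007853  0.53771183  0.10139446  1.62596698 -0.0624125   0.98250743
 -1.00944679]
9.55
```

View pics/r1c.png

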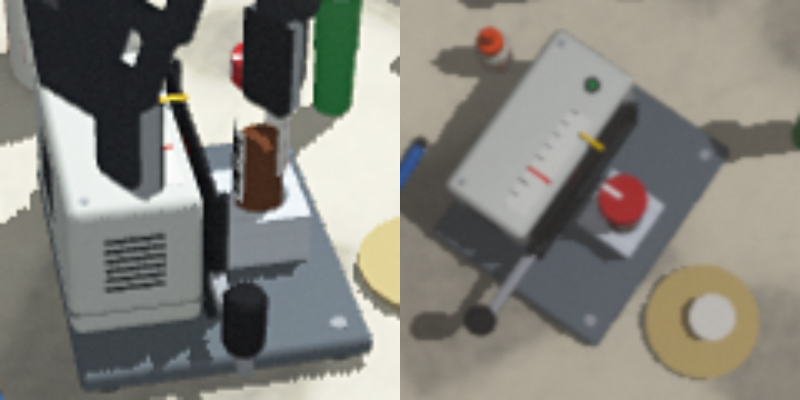

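The white line now points at the housing, running from about (622,198) to (602,186) in the top crop. The shutter is shut and the tube is seated. Next I measure the line's angle.

```bash
python3 - <<'E'
from h import *
z=np.load("pics/r1.npz"); t=z["t"]
np.set_printoptions(linewidth=200); print(t[209:230,334:359,1])
g=t[:,:,1].astype(float)
# line pixels inside the cap disc
c=proj("top",[*TUBE,.134]); v,u=np.mgrid[205:232,332:360]; 
m=(np.hypot(u-c[0],v-c[1])<7.0)&(g[205:232,332:360]>75)
P=np.array([onz("top",a,b,.134)[:2] for a,b in zip(u[m],v[m])]); w=g[205:232,332:360][m]-50
mu=np.average(P,axis=0,weights=w); C=np.cov(P.T,aweights=w); d=np.linalg.eigh(C)[1][:,1]
if d@(mu-TUBE)<0:d=-d
print(c,m.sum(),mu-TUBE,"line deg",np.degrees(np.arctan2(d[1],d[0])),"target",np.degrees(YAW)+90)
E
```

```text
[[ 44  43  45  46  51  56  53  68  87 109 130 121 101  94  94  93  94  95  95  94  93  94  94  95  95]
 [ 44  44  42  50  52  52  59  79  97 134 156 154 127  94  84  87  90  92  93  95  92  93  93  94  95]
 [ 41  40  45  53  54  53  71  79 102 142 137 110  84  66  60  61  68  78  87  92  94  96  95  93  95]
 [ 41  48  51  52  50  52  66  77  94 100  84  63  53  52  49  50  51  56  65  82  92  94  95  94  95]
 [ 44  51  53  49  52  60  78  87  78  61  51  51  50  47  47  45  47  47  49  63  82  91  94  94  95]
 [ 49  54  50  50  57  75 101 131 117  79  57  53  51  47  46  46  48  47  47  53  69  86  94  94  93]
 [ 50  51  48  54  61  81 111 162 179 148  96  61  48  46  47  45  46  48  45  48  51  70  86  94  96]
 [ 51  50  51  59  77  80  81 117 157 174 161 121  79  53  48  49  47  47  47  47  50  65  88  97  95]
 [ 48  47  57  69 106  95  67  71  91 133 172 179 147  92  54  49  48  46  47  47  46  59 105 110  98]
 [ 50  56  64  91  99  78  55  51  54  76 115 156 170 128  68  48  47  48  48  48  47  59 114 137 124]
 [ 48  56  67  91  89  64  49  46  50  51  61  90 112  91  58  49  49 
[... 472 characters left out ...]
64  47  49  50  49  49  48  48  49  48  48  47  50  46  65 114 158 172 172]
 [ 98  99 100  99  97  90  75  54  48  47  52  49  49  47  48  48  49  49  49  56  84 142 171 174 174]
 [ 97 100 100  99  98  93  89  76  53  45  45  50  50  48  49  50  46  48  52  67 111 159 174 176 173]
 [ 97  98  97 100  99  97  94  90  65  46  46  47  49  44  44  49  50  49  64  93 137 168 178 176 159]
 [ 93  98  98  97  98  98  97  91  78  56  46  45  46  49  49  53  57  69  89 118 156 177 176 168 135]
 [ 84  93  96  97  96  97  96  95  89  70  50  50  64  72  72  67  66  78 106 143 168 179 172 149 114]]
[347.94085531 219.99441979] 19 [0.0052126  0.00604704] line deg 61.253837162351175 target 56.481968984846844
```

```bash
python3 - <<'E'
from h import *
k=KNOB; q=Q(YAW)
arm.reach([*k,.16],q); arm.grip(.6,40)
print(arm.move_linear([*k,.056],v=.08,stop_force=10)); print(observe()["force"])
arm.grip(0,40); o=observe(); print(o["time_s"],o["opening"],o["ee_pos"],o["force"])
u=np.array([np.cos(YAW),np.sin(YAW)])
print(arm.move_linear([*(k-.04*u),.056],v=.03)); arm.hold(.3); o=observe(); print(o["time_s"],o["opening"],o["ee_pos"],(o["ee_pos"][:2]-k)@u,o["force"])
im,d=grab("scene","p1.png"); im2,_=grab("top","p1t.png"); np.savez("pics/p1.npz",s=im,t=im2)
a=cv2.resize(im[170:290,270:390],(400,400),interpolation=cv2.INTER_CUBIC);b=cv2.resize(im2[150:290,270:410],(400,400),interpolation=cv2.INTER_CUBIC); cv2.imwrite("pics/p1c.png",np.hstack([a,b])[:,:,::-1])
E
```

```text
False
[ 0.75278624 -0.19764516  0.16424326]
12.7 0.23439291070663895 [ 0.46718743 -0.2193361   0.05641646] [-2.75357866  2.08148404  6.77301083]
False
14.4833 0.23696032966384478 [ 0.4355933  -0.19826587  0.05651829] -0.03860366046043028 [ 4.86365019 -4.41687966  1.12843482]
```

View pics/p1c.png

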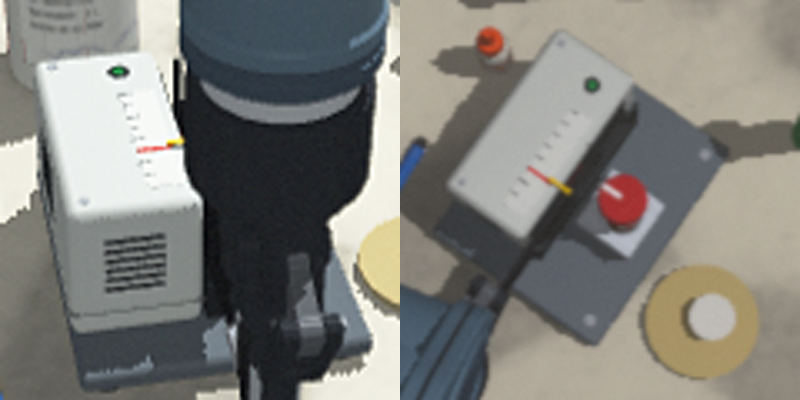

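The yellow pointer (top crop, about (562,185)) is nearly in line with the red line (540,175). The white line on the cap is still toward the window. Next I measure the offset.

```bash
python3 - <<'E'
from h import *
u=np.array([np.cos(YAW),np.sin(YAW)]); n=np.array([-u[1],u[0]])
def pts(im,lo,hi,box,name):
    H=cv2.cvtColor(im,cv2.COLOR_RGB2HSV); m=cv2.inRange(H,lo,hi); x0,y0,x1,y1=box
    v,w=np.nonzero(m[y0:y1,x0:x1]); P=np.array([onz(name,a+x0,b+y0,.095)[:2]-TUBE for a,b in zip(w,v)])
    s=H[v+y0,w+x0,1].astype(float); P=np.c_[P@u,P@n-.035]; return np.average(P,axis=0,weights=s).round(4),len(P)
z0=np.load("pics/top0.npz")["im"];s0=np.load("pics/scene0.npz")["im"];z=np.load("pics/p1.npz")
for l,im in(("top0",z0),("top1",z["t"])):
    print(l,"yel",pts(im,(18,110,80),(36,255,255),(310,185,345,225),"top"),"red",pts(im,(0,70,80),(9,255,255),(305,200,330,222),"top"),pts(im,(170,60,80),(180,255,255),(305,200,330,222),"top") if 0 else "")
for l,im in(("sc0",s0),("sc1",z["s"])):
    print(l,"yel",pts(im,(18,110,80),(36,255,255),(300,190,335,225),"scene"),"red",pts(im,(0,70,80),(9,255,255),(300,205,330,222),"scene"))
E
```

```text
top0 yel (array([0.0255, 0.0069]), 20) red (array([-0.0146,  0.0254]), 14) 
top1 yel (array([-0.0122,  0.0078]), 20) red (array([-0.0145,  0.026 ]), 14) 
sc0 yel (array([0.0317, 0.0074]), 21) red (array([-0.011 ,  0.0244]), 15)
sc1 yel (array([-0.0066,  0.0125]), 6) red (array([-0.011 ,  0.0249]), 11)
```

```bash
python3 - <<'E'
from h import *
u=np.array([np.cos(YAW),np.sin(YAW)])
arm.move_linear([*(KNOB-.042*u),.056],v=.02); arm.hold(.5); o=observe(); print(o["time_s"],o["opening"],(o["ee_pos"][:2]-KNOB)@u,o["force"])
im2,_=grab("top","p2t.png")
H=cv2.cvtColor(im2,cv2.COLOR_RGB2HSV);m=cv2.inRange(H,(18,110,80),(36,255,255))[185:225,310:345]
v,w=np.nonzero(m);s=H[v+185,w+310,1].astype(float)
P=np.array([onz("top",a+310,b+185,.095)[:2]-TUBE for a,b in zip(w,v)])@u
print("pointer x",np.average(P,weights=s),"mark -.0146, start .0255")
cv2.imwrite("pics/p2c.png",cv2.resize(im2[150:290,270:410],(560,560),interpolation=cv2.INTER_CUBIC)[:,:,::-1])
E
```

```text
15.3333 0.23529032138306127 -0.040628930592210476 [ 4.98127651 -4.62424173  1.59760116]
pointer x -0.014254470129178652 mark -.0146, start .0255
```

View pics/p2c.png

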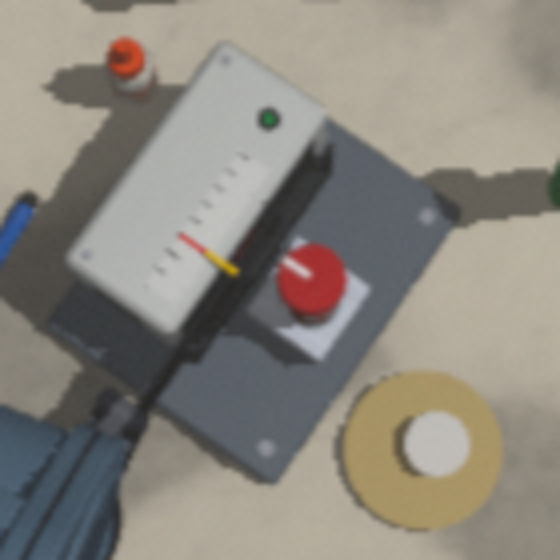

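The pointer (222,261) continues the red line (192,242) directly. The cap line at (297,266) is parallel to it, facing the window, and the bystanders have not moved. I'm handing in the job.

```bash
python3 -c "
from station import arm
arm.sign_off()"
```

```text
the job is handed in; nothing more can be done
```

I turned the tube to face the window, then pulled the shutter to the red line. I handed the job in with the gripper still holding the knob there, at about 15.4 s of the 61 s allowed. The sign-off gave no verdict.

- **Tube:** I gripped it by the cap, turned it about 137° clockwise with the shutter shut, and let go. The fitted cap line came out 4.8° from square to the window. In the last picture it ran parallel to the red line by eye. The tube looks seated and upright in the pictures, but I didn't measure its height or tilt.
- **Shutter:** My first pull stopped about 2.3 mm short, so I pulled about 2 mm further. The last top view puts the pointer 0.3 mm from the red line and 39.8 mm from shut.
- **Knob:** It is held between the fingers with the grip set to 40 N. The force on the tool along the pull is about 6.8 N, which matches the spring at the mark.
- **Bystanders:** The petri dish, marker and dropper bottle looked unmoved in the top view.

None of these checks failed. The arm's own position showed 40.6 mm of travel against 39.8 mm in the picture, well inside the 4 mm allowed.

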